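# Dock a test cassette along the reader's rail

### The arm

A 6-joint arm with a two-finger parallel gripper is mounted at the origin on a cart in front of the work surface, level with it; the furniture and walls round the work are solid. World frame = base frame: x ahead of the robot, y to its left, z up, the work surface at z = 0. Lengths are in m, angles in rad, forces in N, time in s.
With the tool pointing down it reaches from about 0.375 to 0.9 m from the base axis. Payload 3.1 kg.
Tool frame: the origin (TCP) lies at the very end of the fingers, on their centre line; the grasp point (between the pads) lies 19 mm behind it; z points along the fingers, y is the line along which they close (so a half turn about z gives the same grasp; the last joint's range is limited). The gripper opens to 85 mm and grips with 20 to 120 N. Pads are 22 mm wide; open, the fingers measure 114 mm over their backs; the gripper's body (76 mm by 85 mm) begins 54 mm behind the grasp point. The pads swing forward as they close: fully open they stand 13 mm farther back than shut.
Start: joints at [-1.327, 0.527, 1.433, -0, 1.181, -0.178], TCP at [0.256, -0.57, 0.231] pointing down, gripper open.
Joint ranges: [-3.08, 3.08], [-0.75, 2.2], [0.22, 2.44], [-1.43, 4.57], [0, 2.65], [-2.85, 2.85]. Speed limits (rad/s): [2.79, 2.79, 3.14, 3.14, 3.14, 3.14].

### API

Orientations are given as a unit quaternion [x, y, z, w].
In Python, from cell import status, camera, camera_info, bot gives the robot as it stands. The module is installed in compiled form; this text tells all that it offers.
- The arm moves only by the tool arm_command, never from a script. Its argument "rows" is a list of rows, each an object of numbers: "x", "y", "z": the shift along the tool's x, y, z in mm; "roll": the turn about the tool's z in degrees. A call has exactly 5 rows; each row is the pose to reach, as a shift and turn from the pose commanded when the call began, along the tool's axes at that moment; what a row does not reach only later rows make up. A row lasts 1/12 s, in which the tool goes at most 41.7 mm and 7.16 degrees, less where a joint would pass 70% of its speed; a pose out of reach is approached as far as the arm can. A call with a gripper value outside its range is refused whole. "fingers" is the finger opening in mm, from 0 to 85.4, set as the call begins (left out, the last holds). The fingers move at their own pace and stop on an object; "squeeze" is the grip in N (left out, the last holds). Time passes only in rows, so rows that repeat a pose let the fingers close, or fill a call up. It gives the time, the measured TCP pose, the force, the opening and the grip force at its end, in the units of the state.
- status.state(): the state, without advancing time (a new reading comes with each control period).
- camera(name): name is "scene" or "top"; returns the picture (420x560x3 uint8, blue, green, red); there is no depth.
- camera_info(name): a dict with "fx", "fy", "cx", "cy" (pixels), "k1" (the pictures are not rectified: a ray, as slopes to the right and down, at radius r is drawn at 1 + k1 r^2 times it, then the intrinsics apply), "R" (3x3) and "t" (3): a world point X has camera coordinates R X + t. Camera axes: x right, y down, z forward; pixel columns grow to the right and rows downward; lengths in m; the calibration is good to about 2 mm. A picture is of the moment at which its call begins. camera_info takes no time and is no camera call.
- bot.hand_in(): hands the job in; it is judged then, once.
The state is a dict: "clock": time; "joint_pos": joint angles; "qd": joint speeds; "tau": joint torques, N m; "tcp_pos": TCP position; "orientation": TCP orientation; "ft_force": force on the tool from outside, world axes, zero at the start; "wrist_torque": the same for the moment, N m; "finger_gap": finger opening in m; "grasp_force": force on a finger pad.
Only numpy, scipy, OpenCV 4.12 (cv2) and the standard library are available. Lean on these libraries where they do the work, as an engineer would, in place of code of your own. Each camera call takes 0.05 s, during which the arm holds its last target. There are 200 camera calls.

### The job

Load the white test cassette into the reader by pushing it with the fingertips, never lifting or tipping it: first push it back until its long side lies flat against the rail, short of the pocket, then slide it to the left along the rail, keeping it against the rail, until it is fully home in the corner pocket with its end against the reader housing. Leave the other things as they stand, and finish clear of everything.

Things in the scene. Friction and masses are not known exactly. Their poses are not given: they have to be found in the camera images.
- cassette: the test cassette: a loose flat white plastic rectangle 36 mm (x) x 76 mm (y) x 14 mm high, about 40 g, with a small window and a round well on top; it starts on the base plate in front of the rail, askew by up to 0.6 rad. Origin at the centre of its underside, y along its long side, z up. Either end may lead. Push it near mid-height: pressed hard at its bottom edge it can ride up.
- reader: fixed cassette reader: a grey base plate, top at z = +0.008, from x -0.08 (front) to +0.06 (back), y -0.15 (right) to +0.20 (left) in its own frame; a rail along the back, a housing with a dark display at the left end, a corner pocket between them. Origin on the trolley's surface, x away from the robot, y to the left along the rail; turned by up to 0.25 rad
- rail_face (a point): point on the plate at the foot of the rail's front face, at (+0.05, 0, 0.008) in the reader's frame, same axes. The aluminium rail is 10 mm thick, 12 mm high above the plate, and runs over reader y -0.15 to +0.15. A cassette flat against it has its origin at x = -0.018 here
- pocket_seat (a point): where the cassette's origin lies when fully home: (+0.032, +0.112, 0.008) in the reader's frame, same axes. The pocket is the corner between the rail and the housing's right face (reader y = +0.15; housing 29 mm high above the plate), closed in front by the lip. Fully home, 36 mm of the cassette still stick out past the straight lip
- lip_end (a point): on the plate where the lip's straight part ends: (+0.01, +0.11, 0.008) in the reader's frame, same axes. The lip is an aluminium bar parallel to the rail, 8 mm thick, 12 mm high above the plate; its pocket side is at reader x +0.01 (pocket 40 mm wide) from y +0.11 to +0.15; to the right of that it flares away from the rail, ending near x -0.01, y +0.094
- vial1: bystander: small glass vial with a cap, 23 mm across, 47 mm tall, standing on the front left part of the base plate, in front of the pocket. Origin at the centre of its underside
- strip_tube: bystander: small test-strip tube, 26 mm across, 44 mm tall, standing on the front right corner of the base plate. Origin at the centre of its underside
- specimen_cup2: bystander: specimen cup with screw lid, 62 mm across, 64 mm tall, on the trolley left of the reader. Origin at the centre of its underside
- glucose_meter: bystander: dark hand-held glucose meter 80 x 55 x 19 mm lying on the trolley to the left. Origin at the centre of its underside
- tape_roll: bystander: flat roll of tape, 62 mm across, 12 mm high, lying on the trolley right of the reader. Origin at the centre of its underside
- syringe: bystander: syringe 147 x 26 x 19 mm lying on the trolley behind the reader. Origin at the centre of its underside
Things that resemble listed ones, but are neither listed nor needed, are in the scene too. There is more than one size of the cassette; the job needs the smaller.

How it is judged:
By the outcome, as a careful person would: the job done as asked, in the order asked, and still so for the second after the job is handed in, with the robot touching nothing.
It also fails if it takes over 51 s, if anything falls off the work surface, if the arm or the gripper's body presses on something with over 40 N, if the wrist force passes 120 N, or if a joint passes its speed limit or range.

## Working session

There is one attempt and no reset: what is moved stays moved. The work goes in short steps, Python scripts to look and compute and a tool call to move; the robot and the scene stay as the last step left them, time stands still between calls to the robot, and variables do not carry over. Pictures are saved under pics/ and viewed, at most 10 in all, crops included, and the job is handed in when it is done.

Besides the shell and the picture viewer there is one more tool, called after "Request:" as name(argument=value, ...) on one line, values as JSON. arm_command: Moves the arm, as the interface text tells. Its arguments: {"type":"object","properties":{"rows":{"type":"array"},"fingers":{"type":"number"},"squeeze":{"type":"number"}},"required":["rows"]}

```bash
mkdir -p pics; cat > h.py <<'E'
import numpy as np, cv2
from cell import status, camera, camera_info, bot
def K(i): return np.array([[i['fx'],0,i['cx']],[0,i['fy'],i['cy']],[0,0,1.]])
def proj(n,P):
    i=camera_info(n); P=np.atleast_2d(P).astype(float)
    c=P@np.array(i['R']).T+np.array(i['t']); s=c[:,:2]/c[:,2:]
    s=s*(1+i['k1']*(s**2).sum(1,keepdims=True)); return s*[i['fx'],i['fy']]+[i['cx'],i['cy']]
def ray(n,uv):
    i=camera_info(n); d=(np.atleast_2d(uv)-[i['cx'],i['cy']])/[i['fx'],i['fy']]; s=d.copy()
    for _ in range(30): s=d/(1+i['k1']*(s**2).sum(1,keepdims=True))
    R=np.array(i['R']); return -R.T@np.array(i['t']), np.c_[s,np.ones(len(s))]@R
def atz(n,uv,z):
    o,d=ray(n,uv); return o+d*((z-o[2])/d[:,2:])
def tri(a,ua,b,ub):
    o1,d1=ray(a,ua);o2,d2=ray(b,ub);out=[]
    for p,q in zip(d1,d2):
        t=np.linalg.lstsq(np.c_[p,-q],o2-o1,rcond=None)[0]; A=o1+t[0]*p;B=o2+t[1]*q
        out.append(np.r_[(A+B)/2,np.linalg.norm(A-B)])
    return np.array(out)
E
python3 - <<'E'
from h import *
np.set_printoptions(precision=4,suppress=True)
for n in('scene','top'):
    im=camera(n); cv2.imwrite(f'pics/{n}0.png',im); i=camera_info(n); print(n,i)
    cv2.imwrite(f'pics/{n}0b.png',cv2.resize(im,(800,600),interpolation=cv2.INTER_CUBIC))
print(status.state())
E
```

```text
scene {'fx': 432.32086676942953, 'fy': 432.32086676942953, 'cx': 267.96490682112585, 'cy': 213.64886628715988, 'k1': -0.007413435678049134, 'R': array([[-0.8778, -0.4788, -0.013 ],
       [-0.3181,  0.6031, -0.7315],
       [ 0.358 , -0.638 , -0.6818]]), 't': array([0.5693, 0.221 , 1.0359])}
top {'fx': 415.1799088010336, 'fy': 415.1799088010336, 'cx': 286.2405569466402, 'cy': 207.5916604722389, 'k1': 0.0354097680151236, 'R': array([[-0.0345, -0.9994,  0.0026],
       [-0.9751,  0.0331, -0.2193],
       [ 0.219 , -0.0101, -0.9757]]), 't': array([0.0474, 0.6143, 1.1851])}
{'clock': 0.1, 'joint_pos': array([-1.3265,  0.5284,  1.4337, -0.    ,  1.1814, -0.1785]), 'qd': array([ 0.0013, -0.0013, -0.0019, -0.0003,  0.0003, -0.    ]), 'tau': array([  0.0002, -44.3306, -17.8586,  -0.0002,   0.0039,  -0.    ]), 'tcp_pos': array([ 0.2563, -0.5693,  0.2304]), 'orientation': array([ 0.9777,  0.2098, -0.    , -0.0009]), 'ft_force': array([0.0807, 0.4445, 0.8011]), 'wrist_torque': array([ 0.0106, -0.0299, -0.0476]), 'grasp_force': 0.0, 'finger_gap': 0.08532124448158461}
```

View pics/scene0b.png

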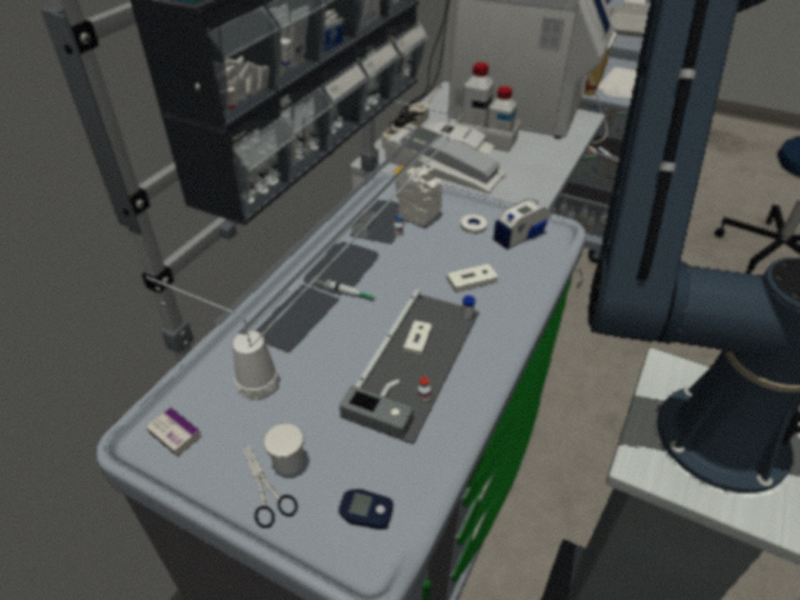

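View pics/top0b.png

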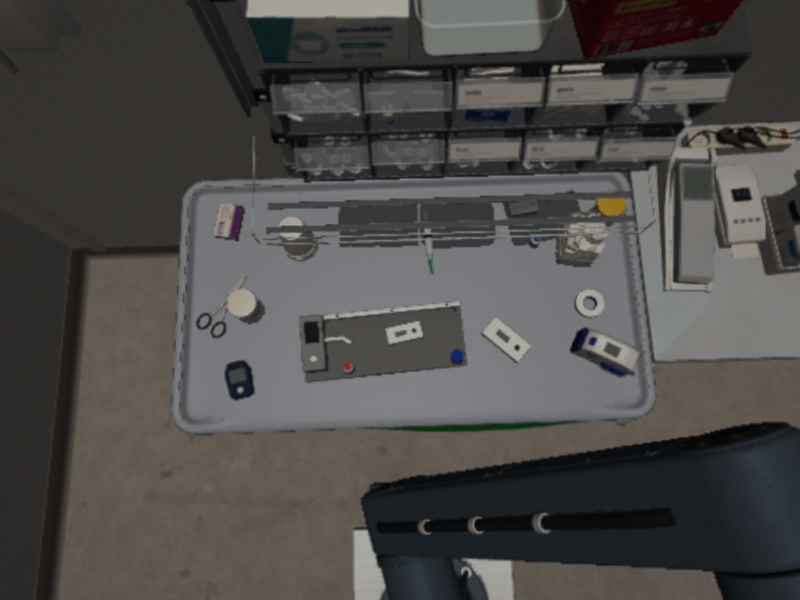

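The reader shows in the top view around (385,343) of 800x600. Candidates for the cassette are the small white one on the plate, at top (405,332) and scene (417,336), and the larger white one on the trolley, at top (506,340) and scene (472,277). I choose the one on the plate because it is smaller and lies in front of the rail. Next is a close crop to check it.

```bash
python3 - <<'E'
from h import *
t=cv2.imread('pics/top0.png')[205:275,205:335]; s=cv2.imread('pics/scene0.png')[195:315,230:345]
cv2.imwrite('pics/topc.png',cv2.resize(t,None,fx=6,fy=6,interpolation=cv2.INTER_CUBIC))
cv2.imwrite('pics/scenec.png',cv2.resize(s,None,fx=5,fy=5,interpolation=cv2.INTER_CUBIC))
E
```

```text
(no output)
```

View pics/topc.png

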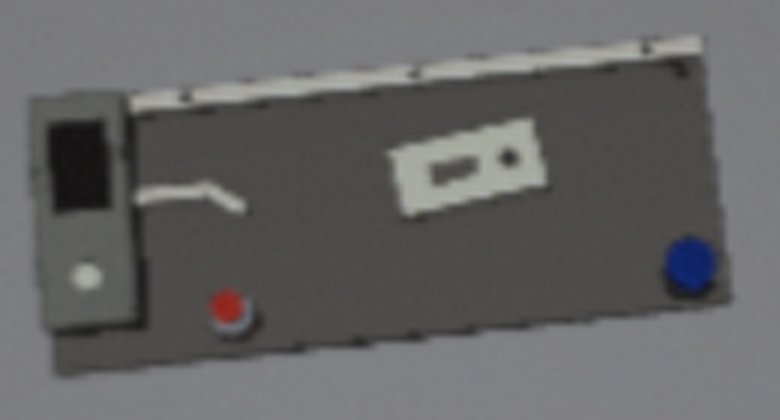

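View pics/scenec.png

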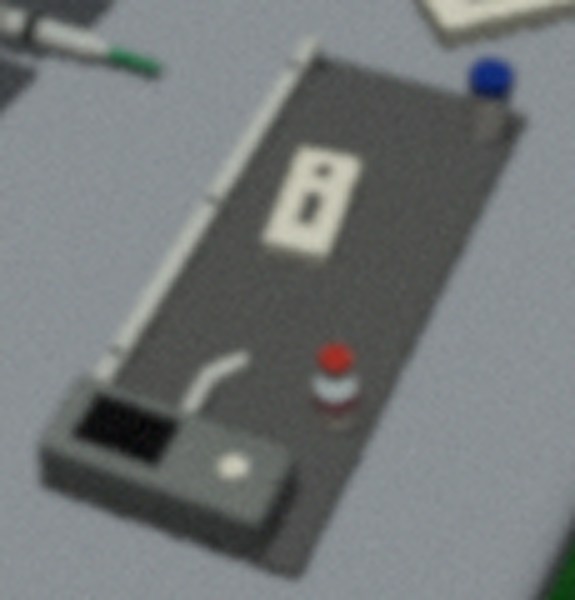

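The crops confirm it. The cassette on the plate is the small one, with a window and a round well, about half the rail's depth away from the rail. Top crop corners are (388,152), (533,118), (547,183), (405,215). Next I fit the reader and cassette poses from both views.

```bash
cat > fit.py <<'E'
from h import *
from scipy.optimize import least_squares
np.set_printoptions(precision=4,suppress=True)
tp=lambda a:(np.array(a)+.5)/6-.5+[205,205]
sc=lambda a:(np.array(a)+.5)/5-.5+[230,195]
RD=dict(top=([[-.08,-.15,.008],[-.08,.2,.008],[.05,-.15,.02],[.06,-.15,.02],[.05,.15,.02],[.01,.11,.02]],tp([[731,300],[55,375],[703,57],[700,38],[133,112],[208,184]])),
 scene=([[-.08,-.15,.008],[-.08,.2,.008],[.05,-.15,.02],[.06,-.15,.02],[.05,.15,.02]],sc([[527,122],[298,577],[320,47],[307,38],[108,380]])))
c=[[.018,.038,.014],[.018,-.038,.014],[-.018,-.038,.014],[-.018,.038,.014]]
CS=dict(top=(c,tp([[388,152],[533,118],[547,183],[405,213]])),scene=(c,sc([[263,240],[300,147],[362,157],[323,250]])))
def W(p,P):
    a=p[3];P=np.array(P);return np.c_[P[:,:2]@np.array([[np.cos(a),np.sin(a)],[-np.sin(a),np.cos(a)]])+p[:2],P[:,2]+p[2]]
def fit(D,x0):
    f=lambda p:np.concatenate([(proj(n,W(p,D[n][0]))-D[n][1]).ravel() for n in D])
    r=least_squares(f,x0,loss='soft_l1'); return r.x,r.fun
if __name__=='__main__':
    r,e=fit(RD,[.55,.05,0,0]);print('reader',r,e.round(1))
    q,e=fit(CS,[.55,.05,.008,0]);print('cass',q,e.round(1))
    for n in('top','scene'): print(n,[fit({n:D[n]},[.55,.05,0,0])[0] for D in (RD,CS)])
    def inv(p):
        d=np.array(p[:2])-r[:2];a=r[3];return d@np.array([[np.cos(a),-np.sin(a)],[np.sin(a),np.cos(a)]])
    print('cass in reader',inv(q),q[3]-r[3])
    print('vial1 cap',inv(tri('top',tp([[226,306]]),'scene',sc([[336,357]]))[0]),tri('top',tp([[226,306]]),'scene',sc([[336,357]]))[0])
    m=tri('top',tp([[690,263]]),'scene',sc([[491,76]]))[0];print('strip',inv(m),m)
    np.save('reader.npy',r);np.save('cass.npy',q)
E
python3 fit.py
```

```text
reader [ 0.5445  0.0613 -0.0081  0.0699] [ 0.1  0.6  0.1 -0.  -0.1 -0.4  0.  -0.4 -0.3  0.1  1.  -0.6  0.3 -0.8
  0.2  0.4  0.6 -0.8  0.1  0.1 -1.3  4.3]
cass [0.5497 0.0399 0.0044 0.1875] [ 0.1 -0.9 -0.2 -0.5  0.1 -0.2 -0.3  0.2 -0.  -0.2  0.2 -0.3  0.1  0.3
  0.8  0.7]
top [array([ 0.5443,  0.0615, -0.0088,  0.0695]), array([ 0.5509,  0.0397, -0.0096,  0.1909])]
scene [array([ 0.55  ,  0.0495, -0.0214,  0.068 ]), array([ 0.5569,  0.0262, -0.0111,  0.1835])]
cass in reader [ 0.0037 -0.0216] 0.11759397038635692
vial1 cap [-0.0596  0.1055] [0.4777 0.1623 0.0513 0.0007]
strip [-0.0615 -0.1269] [ 0.492  -0.0696  0.0456  0.001 ]
```

```bash
cat > f2.py <<'E'
from fit import *
def fitz(D,z,x0):
    f=lambda p:np.concatenate([(proj(n,W([p[0],p[1],z,p[2]],D[n][0]))-D[n][1]).ravel() for n in D])
    r=least_squares(f,x0,loss='soft_l1');return r.x,r.fun
def inv(r,p):
    d=np.array(p[:2])-r[:2];a=r[2];return d@np.array([[np.cos(a),-np.sin(a)],[np.sin(a),np.cos(a)]])
def w(r,p):
    a=r[2];return r[:2]+np.array([[np.cos(a),-np.sin(a)],[np.sin(a),np.cos(a)]])@p
def delta(target,yaw):  # tool shift in mm, roll in deg, from the measured pose
    from scipy.spatial.transform import Rotation as Ro
    s=status.state();R=Ro.from_quat(s['orientation']).as_matrix()
    ang=np.arctan2(R[1,0],R[0,0]); 
    return R.T@(np.array(target)-s['tcp_pos'])*1000, np.degrees(-(yaw-ang))
E
python3 - <<'E'
from f2 import *
RD['scene']=(RD['scene'][0][:4],RD['scene'][1][:4])
r,e=fitz(RD,0,[.55,.05,0]);print(r,e.round(1))
q,e=fitz(CS,.008,[.55,.05,0]);print(q,e.round(1))
for n in('top','scene'):
    a,_=fitz({n:RD[n]},0,[.55,.05,0]);b,_=fitz({n:CS[n]},.008,[.55,.05,0]);print(n,a,b,inv(a,b))
print(inv(r,q),q[2]-r[2]); np.save('reader.npy',r)
print(w(r,[-.05,-.022]),delta([*w(r,[-.05,-.022]),.10],r[2]))
E
```

```text
[0.5433 0.0636 0.0695] [-0.4  0.8 -1.2  0.2 -0.6 -0.5 -0.5 -0.5 -1.4  0.1 -0.  -0.6  0.6 -2.2
  0.3 -0.6  0.7 -2.2  0.2 -1.3]
[0.5489 0.0411 0.1877] [-0.3 -0.8 -0.6 -0.4 -0.3 -0.1 -0.7  0.3  0.1 -0.7  0.3 -0.9  0.3 -0.3
  0.9  0.2]
top [0.5429 0.0615 0.0693] [0.548  0.0397 0.1914] [ 0.0036 -0.0221]
scene [0.5419 0.0695 0.0704] [0.5491 0.0431 0.1857] [ 0.0053 -0.0268]
[ 0.004  -0.0228] 0.11819851879215817
[0.4949 0.0382] (array([ 466.829 , -455.8378,  131.4494]), np.float64(20.24606779754807))
```

Request:
arm_command(rows=[{"x":27,"y":-26,"z":0,"roll":5},{"x":54,"y":-52,"z":0,"roll":10},{"x":81,"y":-78,"z":0,"roll":15},{"x":108,"y":-104,"z":0,"roll":20.2},{"x":135,"y":-130,"z":0,"roll":20.2}], fingers=30)

```text
clock: 0.52
tcp_pos: [0.3264, -0.3941, 0.2309]
orientation: [0.999, 0.033, -0.0, -0.0]
ft_force: [1.1, 0.5, 0.1]
finger_gap: 0.0303
grasp_force: 0.0
```

```bash
python3 -c "
from f2 import *
r=np.load('reader.npy');print(status.state()['tcp_pos'],delta([*w(r,[-.05,-.022]),.10],r[2]))"
```

```text
[ 0.3264 -0.3941  0.2309] (array([ 196.899 , -419.96  ,  131.2607]), np.float64(-0.17623839695163374))
```

Request:
arm_command(rows=[{"x":17,"y":-35},{"x":34,"y":-70},{"x":51,"y":-105},{"x":68,"y":-140},{"x":85,"y":-175}])

```text
$.rows[0]: bad value
```

Request:
arm_command(rows=[{"x":17,"y":-35},{"x":34,"y":-70},{"x":51,"y":-105},{"x":68,"y":-140},{"x":85,"y":-175}])

```text
$.rows[0]: bad value
```

Request:
arm_command(rows=[{"x":9,"y":-23,"z":20},{"x":18,"y":-46,"z":50},{"x":26,"y":-69,"z":80},{"x":26,"y":-69,"z":110},{"x":26,"y":-69,"z":131}])

```text
$.rows[0]: bad value
```

```bash
python3 -c "
from f2 import *
r=np.load('reader.npy');print(status.state()['tcp_pos'],delta([*w(r,[-.05,-.022]),.012],r[2]))
for n in('top','scene'): cv2.imwrite('pics/%s1.png'%n,camera(n))
a=cv2.resize(cv2.imread('pics/top1.png')[190:290,200:340],None,fx=4,fy=4,interpolation=2);b=cv2.resize(cv2.imread('pics/scene1.png')[190:315,225:345],(384,400),interpolation=2)
b=cv2.resize(cv2.imread('pics/scene1.png')[190:315,270:345],(240,400),interpolation=2)
cv2.imwrite('pics/c1.png',np.hstack([a,b]))"
```

```text
[ 0.3264 -0.3941  0.2309] (array([ 196.9196, -419.8734,  219.2607]), np.float64(-0.17623839695163374))
```

View pics/c1.png

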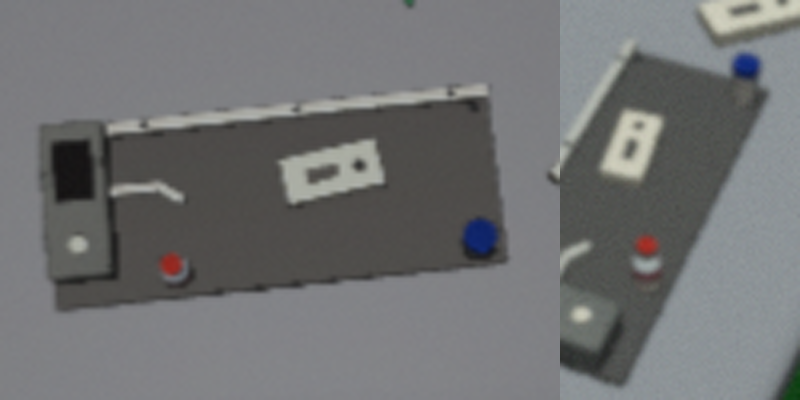

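The moves were refused because each row needs all four numbers, so the picture still shows the untouched scene with the arm away from it.

Request:
arm_command(rows=[{"x":17,"y":-35,"z":0,"roll":0},{"x":34,"y":-70,"z":0,"roll":0},{"x":51,"y":-105,"z":0,"roll":0},{"x":68,"y":-140,"z":0,"roll":0},{"x":85,"y":-175,"z":0,"roll":0}])

```text
clock: 1.03
tcp_pos: [0.3991, -0.2146, 0.2312]
orientation: [0.999, 0.035, 0.0, 0.0]
ft_force: [-0.4, 0.3, -0.4]
finger_gap: 0.0303
grasp_force: 0.0
```

Request:
arm_command(rows=[{"x":17,"y":-35,"z":0,"roll":0},{"x":34,"y":-70,"z":0,"roll":0},{"x":51,"y":-105,"z":0,"roll":0},{"x":68,"y":-140,"z":0,"roll":0},{"x":85,"y":-175,"z":0,"roll":0}])

```text
clock: 1.45
tcp_pos: [0.472, -0.0337, 0.2313]
orientation: [0.999, 0.035, 0.0, 0.0]
ft_force: [0.9, -1.8, -0.4]
finger_gap: 0.0298
grasp_force: 0.0
```

Request:
arm_command(rows=[{"x":9,"y":-23,"z":20,"roll":0},{"x":18,"y":-46,"z":50,"roll":0},{"x":26,"y":-69,"z":80,"roll":0},{"x":26,"y":-69,"z":110,"roll":0},{"x":26,"y":-69,"z":131,"roll":0}])

```text
clock: 1.87
tcp_pos: [0.4921, 0.0369, 0.0979]
orientation: [0.999, 0.037, -0.001, -0.0]
ft_force: [-0.2, 1.0, -0.3]
finger_gap: 0.0299
grasp_force: 0.0
```

```bash
python3 -c "
from f2 import *
r=np.load('reader.npy');print(status.state()['tcp_pos'],delta([*w(r,[-.05,-.022]),.012],r[2]))
for n in('top','scene'): cv2.imwrite('pics/%s2.png'%n,camera(n))
a=cv2.resize(cv2.imread('pics/top2.png')[190:290,200:300],None,fx=4,fy=4,interpolation=2)
b=cv2.resize(cv2.imread('pics/scene2.png')[190:290,245:345],(400,400),interpolation=2)
cv2.imwrite('pics/c2.png',np.hstack([a,b]))"
```

```text
[0.4921 0.0369 0.0979] (array([ 3.0347, -1.0581, 85.9228]), np.float64(0.21631198572618218))
```

View pics/c2.png

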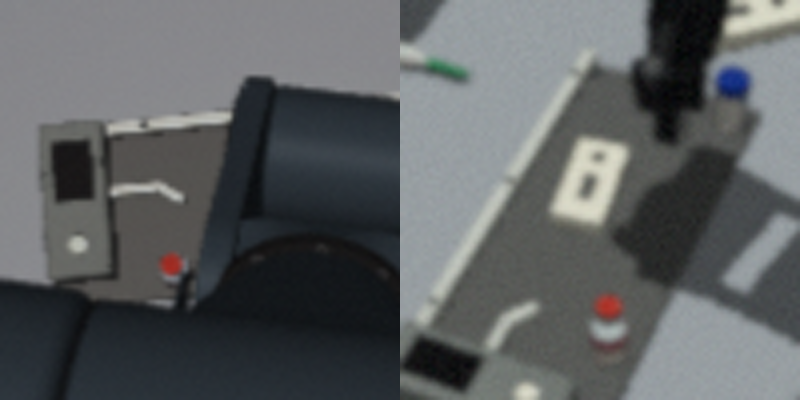

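Request:
arm_command(rows=[{"x":1,"y":-1,"z":30,"roll":0},{"x":1,"y":-1,"z":60,"roll":0},{"x":1,"y":-1,"z":75,"roll":0},{"x":1,"y":-1,"z":83,"roll":0},{"x":1,"y":-1,"z":86,"roll":0}])

```text
clock: 2.38
tcp_pos: [0.4939, 0.0362, 0.0141]
orientation: [0.999, 0.035, -0.0, 0.0]
ft_force: [0.3, -0.5, 0.1]
finger_gap: 0.0302
grasp_force: 0.0
```

```bash
python3 -c "
from f2 import *
r=np.load('reader.npy');s=status.state();print(s['tcp_pos'],s['ft_force'],delta([*w(r,[.003,-.022]),.012],r[2]))
p=proj('scene',[s['tcp_pos']])[0];im=camera('scene');u,v=p.astype(int);print(p)
cv2.imwrite('pics/c3.png',cv2.resize(im[v-45:v+40,u-50:u+50],None,fx=7,fy=7,interpolation=2))"
```

```text
[0.4939 0.0362 0.0141] [ 0.256  -0.4534  0.1192] (array([54.2025, -1.9188,  2.0603]), np.float64(-0.0023482004881519663))
[311.2932 241.2896]
```

View pics/c3.png

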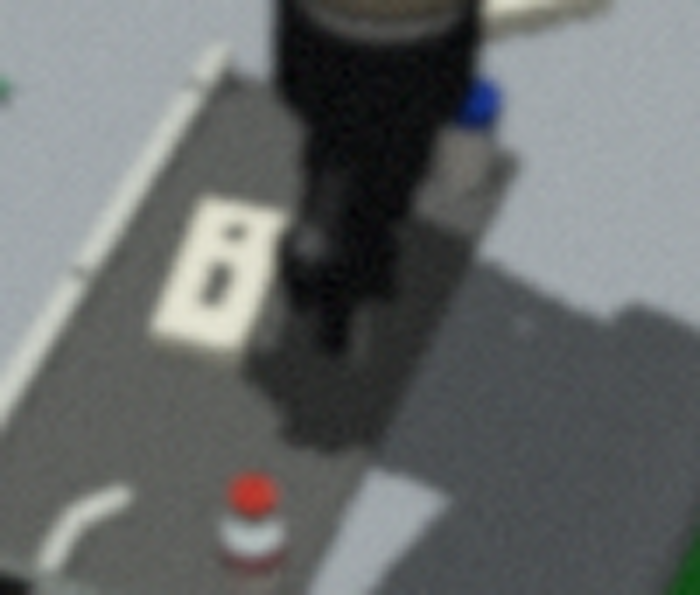

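Request:
arm_command(rows=[{"x":5,"y":0,"z":1.5,"roll":0},{"x":10,"y":0,"z":2,"roll":0},{"x":15,"y":0,"z":2,"roll":0},{"x":19,"y":0,"z":2,"roll":0},{"x":23,"y":0,"z":2,"roll":0}])

```text
clock: 2.85
tcp_pos: [0.5175, 0.0384, 0.013]
orientation: [0.999, 0.035, 0.001, 0.0]
ft_force: [-0.7, 0.0, -0.3]
finger_gap: 0.03
grasp_force: 0.2
```

Request:
arm_command(rows=[{"x":4,"y":0,"z":0,"roll":0},{"x":8,"y":0,"z":0,"roll":0},{"x":12,"y":0,"z":0,"roll":0},{"x":16,"y":0,"z":0,"roll":0},{"x":20,"y":0,"z":0,"roll":0}])

```text
clock: 3.27
tcp_pos: [0.5363, 0.0399, 0.0123]
orientation: [0.999, 0.035, -0.0, -0.0]
ft_force: [-0.4, 0.3, -0.5]
finger_gap: 0.0299
grasp_force: 0.3
```

Request:
arm_command(rows=[{"x":1,"y":0,"z":0,"roll":0},{"x":2,"y":0,"z":0,"roll":0},{"x":3,"y":0,"z":0,"roll":0},{"x":4,"y":0,"z":0,"roll":0},{"x":5,"y":0,"z":0,"roll":0}])

```text
clock: 3.68
tcp_pos: [0.5411, 0.0402, 0.0123]
orientation: [0.999, 0.035, -0.0, -0.0]
ft_force: [-0.5, -0.3, -0.4]
finger_gap: 0.0302
grasp_force: 0.1
```

```bash
python3 -c "
from f2 import *
r=np.load('reader.npy');s=status.state();print(s['tcp_pos'],s['ft_force'],delta([*w(r,[.003,-.022]),.012],r[2]))
u,v=300,232;im=camera('scene')
cv2.imwrite('pics/c4.png',cv2.resize(im[v-45:v+40,u-50:u+50],None,fx=7,fy=7,interpolation=2))"
```

```text
[0.5411 0.0402 0.0123] [-0.5195 -0.3409 -0.4035] (array([ 6.7932, -1.1679,  0.2777]), np.float64(0.03794052205023263))
```

View pics/c4.png

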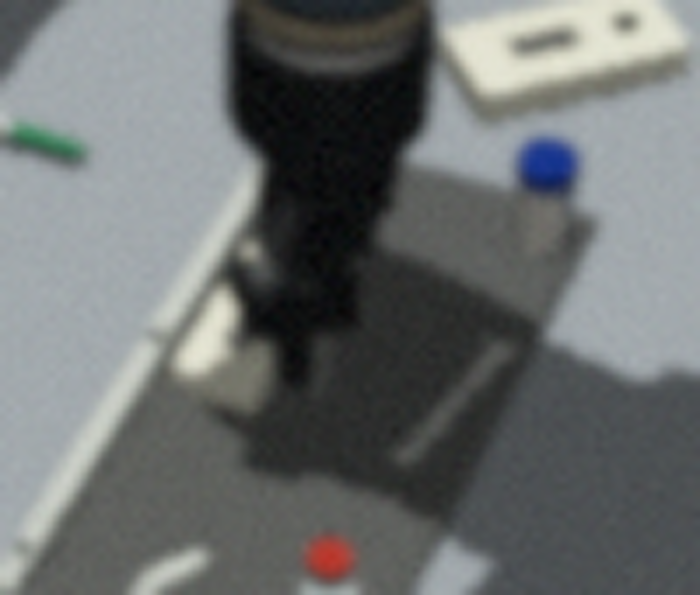

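The fingers are pushing the cassette squarely. Its left end near (220,385) is now parallel to the rail, with a few mm still to go.

Request:
arm_command(rows=[{"x":1,"y":0,"z":0,"roll":0},{"x":2,"y":0,"z":0,"roll":0},{"x":3,"y":0,"z":0,"roll":0},{"x":4,"y":0,"z":0,"roll":0},{"x":4.5,"y":0,"z":0,"roll":0}])

```text
clock: 4.15
tcp_pos: [0.546, 0.0405, 0.0123]
orientation: [0.999, 0.035, 0.0, 0.0]
ft_force: [0.0, 0.5, 0.1]
finger_gap: 0.0301
grasp_force: 0.1
```

Request:
arm_command(rows=[{"x":0.4,"y":0,"z":0,"roll":0},{"x":0.8,"y":0,"z":0,"roll":0},{"x":1.2,"y":0,"z":0,"roll":0},{"x":1.5,"y":0,"z":0,"roll":0},{"x":1.5,"y":0,"z":0,"roll":0}])

```text
clock: 4.57
tcp_pos: [0.5473, 0.0406, 0.0123]
orientation: [0.999, 0.035, 0.0, -0.0]
ft_force: [-0.8, 0.6, 0.0]
finger_gap: 0.03
grasp_force: 0.1
```

Request:
arm_command(rows=[{"x":0.4,"y":0,"z":0,"roll":0},{"x":0.8,"y":0,"z":0,"roll":0},{"x":1.2,"y":0,"z":0,"roll":0},{"x":1.5,"y":0,"z":0,"roll":0},{"x":1.5,"y":0,"z":0,"roll":0}])

```text
clock: 4.98
tcp_pos: [0.5485, 0.0407, 0.0123]
orientation: [0.999, 0.035, -0.0, -0.0]
ft_force: [-0.2, -0.2, 1.0]
finger_gap: 0.0299
grasp_force: 0.4
```

Request:
arm_command(rows=[{"x":0.4,"y":0,"z":0,"roll":0},{"x":0.8,"y":0,"z":0,"roll":0},{"x":1.2,"y":0,"z":0,"roll":0},{"x":1.5,"y":0,"z":0,"roll":0},{"x":1.5,"y":0,"z":0,"roll":0}])

```text
clock: 5.4
tcp_pos: [0.5486, 0.0408, 0.0122]
orientation: [0.999, 0.035, -0.002, -0.0]
ft_force: [-4.5, -1.9, 3.9]
finger_gap: 0.0303
grasp_force: 2.4
```

```bash
python3 -c "
from f2 import *
r=np.load('reader.npy');s=status.state();print(s['tcp_pos'],s['ft_force'],inv(r,s['tcp_pos']))
u,v=300,232;im=camera('scene')
cv2.imwrite('pics/c5.png',cv2.resize(im[v-30:v+30,u-45:u+35],None,fx=10,fy=10,interpolation=2))"
```

```text
[0.5486 0.0408 0.0122] [-4.451  -1.9051  3.9213] [ 0.0037 -0.0231]
```

View pics/c5.png

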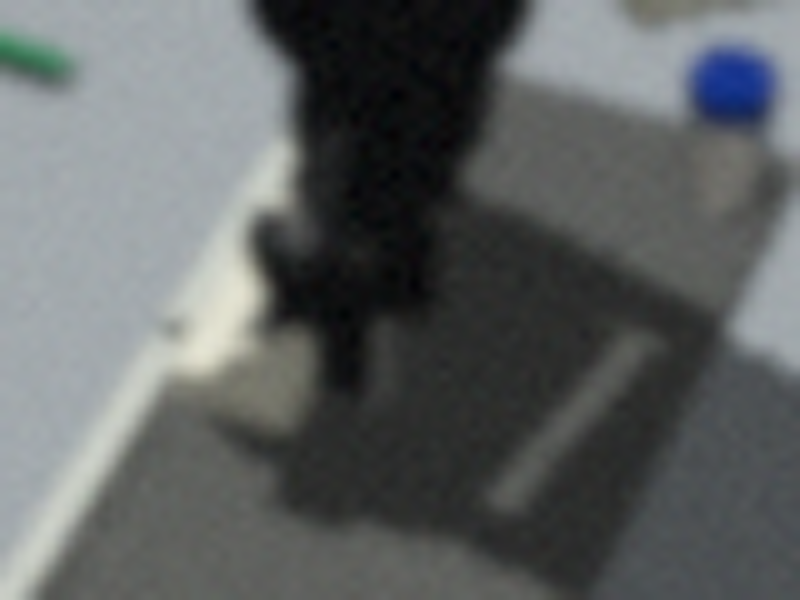

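Contact against the rail: about 5 N at reader x = 0.0037, where 0.003 was expected. The picture shows the cassette flat against the rail, its left end at (170,375). Next I back off, lift and go round to the right end.

Request:
arm_command(rows=[{"x":-4,"y":0,"z":0,"roll":0},{"x":-14,"y":0,"z":0,"roll":0},{"x":-20,"y":0,"z":-15,"roll":0},{"x":-20,"y":0,"z":-40,"roll":0},{"x":-20,"y":0,"z":-60,"roll":0}])

```text
clock: 5.87
tcp_pos: [0.5308, 0.0395, 0.0729]
orientation: [0.999, 0.035, 0.001, -0.0]
ft_force: [1.2, -0.2, 0.7]
finger_gap: 0.0298
grasp_force: 0.0
```

Request:
arm_command(rows=[{"x":5,"y":24,"z":0,"roll":0},{"x":15,"y":48,"z":0,"roll":0},{"x":30,"y":72,"z":0,"roll":0},{"x":47,"y":72,"z":0,"roll":0},{"x":47,"y":72,"z":0,"roll":0}], fingers=0)

```text
clock: 6.28
tcp_pos: [0.5879, -0.0313, 0.0733]
orientation: [0.999, 0.034, 0.005, 0.001]
ft_force: [0.5, 0.4, -0.0]
finger_gap: 0.0002
grasp_force: 0.0
```

```bash
python3 -c "
from f2 import *
r=np.load('reader.npy');s=status.state();print(s['tcp_pos'],s['ft_force'],s['finger_gap'],inv(r,s['tcp_pos']),delta([*w(r,[.0315,-.095]),.0125],r[2]))
im=camera('scene');cv2.imwrite('pics/s6.png',im)
# expected top-face corners of the cassette in the scene picture, against white-blob extent
c=np.array([[.05,.016],[.014,.016],[.014,-.060],[.05,-.060]])
print(proj('scene',[[*w(r,p),.022] for p in c]))
g=im.min(2);u,v=proj('scene',[[*w(r,[.032,-.005]),.022]])[0].astype(int)
print(u,v);print(g[v-12:v+22,u-22:u+22:2])"
```

```text
[ 0.5879 -0.0313  0.0733] [ 0.5054  0.3652 -0.038 ] 0.00022936129921344637 [ 0.038  -0.0978] (array([-7.0894, -2.9261, 60.6826]), np.float64(-0.09692817349790055))
[[271.4655 238.0758]
 [283.604  241.9792]
 [294.1908 223.9978]
 [282.4514 220.4182]]
280 234
[[158 154 155 159 154 157 156 156 159 159 171 153 122  94  81  72  62  48
   47  37  39  42]
 [156 155 155 159 157 156 155 155 158 160 181 177 151 102  93  92  86  67
   50  42  39  40]
 [155 154 158 153 159 157 157 156 160 168 190 190 172 109  87  94  93  86
   65  39  38  45]
 [156 155 156 157 155 156 156 153 157 177 192 195 176 105  63  91 103  97
   66  42  37  40]
 [154 159 157 156 155 154 160 161 160 186 192 198 185 130  84  90 105  96
   69  43  42  42]
 [156 157 159 157 158 156 157 155 164 191 197 203 199 172 130 118 116  95
   62  44  40  42]
 [154 153 157 155 157 156 157 157 176 196 197 203 201 193 181 158 148 101
   52  43  42  42]
 [155 155 157 158 158 159 157 160 182 198 204 198 184 190 197 190 172  98
   48  44  41  38]
 [155 157 156 156 155 157 156 164 192 196 204 195 152 159 197 201 171  84
   44  40  40  42]
 [158 
[... 1619 characters left out ...]
0  91  89  88  88  89  87  90
   91  90  88  85]
 [158 167 189 174 108  85  89  91  87  88  89  89  89  91  90  91  92  91
   91  92  91  89]
 [159 174 193 159  94  88  89  87  89  88  91  93  90  90  89  88  90  95
   89  87  93  87]
 [159 179 188 132  88  90  88  90  86  90  87  87  90  89  90  91  89  91
   89  91  89  91]
 [166 190 177 113  83  88  87  86  89  91  88  91  89  89  93  88  88  92
   90  91  90  88]
 [171 186 161  93  89  86  93  89  90  91  92  91  88  93  92  89  90  90
   90  88  93  91]
 [180 189 137  88  89  89  88  89  89  90  91  91  89  89  86  90  92  90
   90  93  88  91]
 [188 182 117  91  91  88  91  89  90  91  87  88  89  88  88  92  89  92
   94  91  89  88]]
```

Request:
arm_command(rows=[{"x":-4,"y":0,"z":0,"roll":0},{"x":-7,"y":0,"z":10,"roll":0},{"x":-7,"y":0,"z":30,"roll":0},{"x":-7,"y":0,"z":50,"roll":0},{"x":-7,"y":0,"z":60,"roll":0}])

```text
clock: 6.75
tcp_pos: [0.5721, -0.0282, 0.0105]
orientation: [0.999, 0.036, -0.002, -0.001]
ft_force: [-1.1, -0.5, -2.0]
finger_gap: -0.0002
grasp_force: 0.0
```

```bash
python3 -c "
from f2 import *
r=np.load('reader.npy');s=status.state();print(s['tcp_pos'],s['ft_force'],s['finger_gap'],inv(r,s['tcp_pos']),delta([*w(r,[.0315,.0595]),.0125],r[2]))"
```

```text
[ 0.5721 -0.0282  0.0105] [-1.0644 -0.4538 -1.9685] -0.00020106099036962824 [ 0.0224 -0.0936] (array([   9.3532, -153.0509,   -1.7925]), np.float64(0.10597008039831912))
```

Request:
arm_command(rows=[{"x":2,"y":0,"z":-1.5,"roll":0},{"x":4,"y":0,"z":-1.5,"roll":0},{"x":6,"y":0,"z":-1.5,"roll":0},{"x":6,"y":0,"z":-1.5,"roll":0},{"x":6,"y":0,"z":-1.5,"roll":0}])

```text
clock: 7.17
tcp_pos: [0.5821, -0.0293, 0.0149]
orientation: [0.999, 0.035, 0.001, 0.0]
ft_force: [0.1, 0.1, -0.0]
finger_gap: 0.0001
grasp_force: 0.0
```

```bash
python3 -c "
from f2 import *
r=np.load('reader.npy');s=status.state();print(s['tcp_pos'],s['ft_force'],s['finger_gap'],inv(r,s['tcp_pos']),delta([*w(r,[.0315,.0595]),.0125],r[2]))"
```

```text
[ 0.5821 -0.0293  0.0149] [ 0.1403  0.1154 -0.0195] 0.00010800287105975577 [ 0.0323 -0.0953] (array([  -0.6146, -154.8487,    2.2698]), np.float64(0.052305199471199236))
```

Request:
arm_command(rows=[{"x":-1,"y":-4,"z":1,"roll":0},{"x":-1,"y":-8,"z":2,"roll":0},{"x":-1,"y":-12,"z":2,"roll":0},{"x":-1,"y":-15,"z":2,"roll":0},{"x":-1,"y":-18,"z":2,"roll":0}])

```text
clock: 7.58
tcp_pos: [0.5787, -0.0107, 0.0118]
orientation: [0.999, 0.035, -0.0, -0.0]
ft_force: [0.3, -0.5, -0.1]
finger_gap: 0.0002
grasp_force: 0.0
```

Request:
arm_command(rows=[{"x":0,"y":-3,"z":0,"roll":0},{"x":0.2,"y":-6,"z":0,"roll":0},{"x":0.4,"y":-9,"z":0,"roll":0},{"x":0.4,"y":-12,"z":0,"roll":0},{"x":0.5,"y":-15,"z":0,"roll":0}])

```text
clock: 8.0
tcp_pos: [0.578, 0.0039, 0.0118]
orientation: [0.999, 0.035, -0.0, 0.0]
ft_force: [0.0, -1.7, -0.6]
finger_gap: -0.0
grasp_force: 0.5
```

```bash
cat > chk.py <<'E'
from f2 import *
r=np.load('reader.npy');s=status.state();t=inv(r,s['tcp_pos']);print(s['clock'],s['tcp_pos'],s['ft_force'],t,delta([*w(r,[.0315,.0595]),.0125],r[2]))
im=camera('scene');g=im.min(2).astype(float)
# brightness along lines at constant reader x on the cassette-top plane (mm step 1)
from scipy.ndimage import map_coordinates as mc
def line(x,ys,z=.022):
    p=proj('scene',[[*w(r,[x,y]),z] for y in ys]);return mc(g,[p[:,1],p[:,0]],order=1)
ys=np.arange(-.08,.155,.001)
for x in(.020,.026,.032,.038,.044):
    l=line(x,ys);b=ys[(l>150)];print(x,'white y',b.min() if len(b) else None,b.max() if len(b) else None)
xs=np.arange(-.01,.07,.001)
for yy in (t[1]+.022,t[1]+.045,t[1]+.07,t[1]+.085):
    p=proj('scene',[[*w(r,[x,yy]),.022] for x in xs]);l=mc(g,[p[:,1],p[:,0]],order=1)
    k=np.where(l>135)[0];print('y',yy.round(3),'first white x',xs[k[0]] if len(k) else None)
E
python3 chk.py
```

```text
8.0 [0.578  0.0039 0.0118] [ 0.0136 -1.7474 -0.564 ] [ 0.0305 -0.062 ] (array([   1.0514, -121.4784,   -0.7322]), np.float64(0.04765022773318272))
0.02 white y -0.0019999999999999324 0.030000000000000096
0.026 white y 6.938893903907228e-17 0.030000000000000096
0.032 white y 0.009000000000000077 0.030000000000000096
0.038 white y 6.938893903907228e-17 0.030000000000000096
0.044 white y -0.012999999999999942 0.030000000000000096
y -0.04 first white x 0.058999999999999934
y -0.017 first white x 0.054999999999999945
y 0.008 first white x 0.01399999999999998
y 0.023 first white x 0.01399999999999998
```

The picture profile shows the cassette square: its leading edge is at y = 0.030 for every x, and its front face is at x = 0.014, so it is flat against the rail. About 119 mm remains.

Request:
arm_command(rows=[{"x":0.1,"y":-4,"z":0,"roll":0},{"x":0.2,"y":-9,"z":0,"roll":0},{"x":0.3,"y":-14,"z":0,"roll":0},{"x":0.4,"y":-19,"z":0,"roll":0},{"x":0.5,"y":-24,"z":0,"roll":0}])

```text
clock: 8.47
tcp_pos: [0.5769, 0.0283, 0.0118]
orientation: [0.999, 0.035, -0.0, 0.0]
ft_force: [-1.6, -2.4, 0.6]
finger_gap: 0.0
grasp_force: 0.6
```

Request:
arm_command(rows=[{"x":0.1,"y":-5,"z":0,"roll":0},{"x":0.2,"y":-10,"z":0,"roll":0},{"x":0.3,"y":-15,"z":0,"roll":0},{"x":0.4,"y":-19,"z":0,"roll":0},{"x":0.5,"y":-22,"z":0,"roll":0}])

```text
clock: 8.88
tcp_pos: [0.576, 0.0503, 0.0118]
orientation: [0.999, 0.035, -0.0, -0.0]
ft_force: [-0.4, -0.4, -0.6]
finger_gap: 0.0
grasp_force: 0.6
```

```bash
python3 chk.py
```

```text
8.8833 [0.576  0.0503 0.0118] [-0.4339 -0.4266 -0.5833] [ 0.0317 -0.0156] (array([ -0.1124, -75.0508,  -0.689 ]), np.float64(0.05760463290393821))
0.02 white y 0.04400000000000011 0.07600000000000014
0.026 white y 0.04600000000000011 0.07600000000000014
0.032 white y 0.05600000000000012 0.07600000000000014
0.038 white y 0.04600000000000011 0.07600000000000014
0.044 white y 0.0350000000000001 0.07700000000000014
y 0.006 first white x 0.05699999999999995
y 0.029 first white x 0.055999999999999946
y 0.054 first white x 0.012999999999999979
y 0.069 first white x 0.012999999999999979
```

Request:
arm_command(rows=[{"x":0.1,"y":-5,"z":0,"roll":0},{"x":0.2,"y":-10,"z":0,"roll":0},{"x":0.3,"y":-15,"z":0,"roll":0},{"x":0.4,"y":-19,"z":0,"roll":0},{"x":0.4,"y":-23,"z":0,"roll":0}])

```text
clock: 9.35
tcp_pos: [0.5751, 0.0732, 0.0119]
orientation: [0.999, 0.035, 0.0, -0.0]
ft_force: [-0.4, -0.6, 0.7]
finger_gap: -0.0001
grasp_force: 0.3
```

Request:
arm_command(rows=[{"x":0.1,"y":-5,"z":0,"roll":0},{"x":0.2,"y":-10,"z":0,"roll":0},{"x":0.3,"y":-15,"z":0,"roll":0},{"x":0.3,"y":-19,"z":0,"roll":0},{"x":0.3,"y":-23,"z":0,"roll":0}])

```text
clock: 9.77
tcp_pos: [0.5734, 0.0961, 0.0118]
orientation: [0.999, 0.035, -0.0, 0.0]
ft_force: [0.3, -1.2, 0.9]
finger_gap: -0.0
grasp_force: 0.5
```

Request:
arm_command(rows=[{"x":0,"y":-4,"z":0,"roll":0},{"x":0,"y":-8,"z":0,"roll":0},{"x":0.1,"y":-12,"z":0,"roll":0},{"x":0.2,"y":-15,"z":0,"roll":0},{"x":0.2,"y":-18,"z":0,"roll":0}])

```text
clock: 10.18
tcp_pos: [0.5722, 0.1138, 0.0118]
orientation: [0.999, 0.035, -0.0, 0.0]
ft_force: [-1.0, -1.2, 1.6]
finger_gap: 0.0
grasp_force: 0.9
```

```bash
python3 chk.py
```

```text
10.1833 [0.5722 0.1138 0.0118] [-0.9927 -1.182   1.5825] [0.0324 0.0481] (array([ -0.8797, -11.4118,  -0.6938]), np.float64(0.05630799298357553))
0.02 white y 0.10700000000000016 0.14000000000000018
0.026 white y 0.11000000000000017 0.14000000000000018
0.032 white y 0.11900000000000018 0.13900000000000018
0.038 white y 0.10800000000000017 0.14000000000000018
0.044 white y 0.10100000000000016 0.14000000000000018
y 0.07 first white x 0.053999999999999944
y 0.093 first white x 0.05699999999999995
y 0.118 first white x -8.673617379884035e-18
y 0.133 first white x 0.0009999999999999905
```

Request:
arm_command(rows=[{"x":0,"y":-1.5,"z":0,"roll":0},{"x":0,"y":-3,"z":0,"roll":0},{"x":0,"y":-4.5,"z":0,"roll":0},{"x":0,"y":-6,"z":0,"roll":0},{"x":0,"y":-7,"z":0,"roll":0}])

```text
clock: 10.65
tcp_pos: [0.5718, 0.1206, 0.0118]
orientation: [0.999, 0.035, -0.0, 0.0]
ft_force: [-0.3, -0.8, 0.9]
finger_gap: 0.0001
grasp_force: 0.9
```

Request:
arm_command(rows=[{"x":0,"y":-0.5,"z":0,"roll":0},{"x":0,"y":-1,"z":0,"roll":0},{"x":0,"y":-1.4,"z":0,"roll":0},{"x":0,"y":-1.8,"z":0,"roll":0},{"x":0,"y":-2,"z":0,"roll":0}])

```text
clock: 11.07
tcp_pos: [0.5717, 0.1225, 0.0118]
orientation: [0.999, 0.035, -0.0, 0.0]
ft_force: [-2.3, -2.4, 1.1]
finger_gap: -0.0001
grasp_force: 1.0
```

Request:
arm_command(rows=[{"x":0,"y":-0.3,"z":0,"roll":0},{"x":0,"y":-0.6,"z":0,"roll":0},{"x":0,"y":-0.9,"z":0,"roll":0},{"x":0,"y":-1.2,"z":0,"roll":0},{"x":0,"y":-1.2,"z":0,"roll":0}])

```text
clock: 11.48
tcp_pos: [0.5717, 0.1238, 0.0118]
orientation: [0.999, 0.035, -0.0, -0.0]
ft_force: [-1.2, -1.0, 0.3]
finger_gap: 0.0002
grasp_force: 0.8
```

```bash
python3 chk.py
```

```text
11.4833 [0.5717 0.1238 0.0118] [-1.1641 -0.9694  0.3268] [0.0325 0.0581] (array([-1.0251, -1.3996, -0.736 ]), np.float64(0.04379191109338522))
0.02 white y 0.11800000000000017 0.14300000000000018
0.026 white y 0.12000000000000018 0.14400000000000018
0.032 white y 0.12900000000000017 0.14400000000000018
0.038 white y 0.12000000000000018 0.14400000000000018
0.044 white y 0.11100000000000017 0.14400000000000018
y 0.08 first white x 0.05299999999999994
y 0.103 first white x 0.058999999999999934
y 0.128 first white x 0.0009999999999999905
y 0.143 first white x 0.0019999999999999896
```

Request:
arm_command(rows=[{"x":0,"y":-0.4,"z":0,"roll":0},{"x":0,"y":-0.8,"z":0,"roll":0},{"x":0,"y":-1.2,"z":0,"roll":0},{"x":0,"y":-1.5,"z":0,"roll":0},{"x":0,"y":-1.5,"z":0,"roll":0}])

```text
clock: 11.95
tcp_pos: [0.5721, 0.1255, 0.0119]
orientation: [0.999, 0.035, 0.0, -0.0]
ft_force: [-0.1, -0.3, 0.6]
finger_gap: -0.0
grasp_force: 0.1
```

Request:
arm_command(rows=[{"x":0,"y":-0.4,"z":0,"roll":0},{"x":0,"y":-0.8,"z":0,"roll":0},{"x":0,"y":-1.2,"z":0,"roll":0},{"x":0,"y":-1.5,"z":0,"roll":0},{"x":0,"y":-1.5,"z":0,"roll":0}])

```text
clock: 12.37
tcp_pos: [0.5719, 0.1265, 0.0119]
orientation: [0.999, 0.035, 0.0, 0.0]
ft_force: [1.3, -1.4, 1.2]
finger_gap: -0.0001
grasp_force: 0.7
```

```bash
python3 chk.py
```

```text
12.3667 [0.5719 0.1265 0.0119] [ 1.3406 -1.3883  1.1649] [0.0329 0.0608] (array([-1.4023,  1.3222, -0.6455]), np.float64(0.054840494052164394))
0.02 white y 0.12000000000000018 0.14400000000000018
0.026 white y 0.12300000000000018 0.14400000000000018
0.032 white y 0.13200000000000017 0.14300000000000018
0.038 white y 0.12300000000000018 0.14400000000000018
0.044 white y 0.11300000000000017 0.14400000000000018
y 0.083 first white x 0.053999999999999944
y 0.106 first white x 0.05799999999999995
y 0.131 first white x 0.0009999999999999905
y 0.146 first white x 0.060999999999999936
```

Request:
arm_command(rows=[{"x":-0.1,"y":-0.4,"z":0,"roll":0},{"x":-0.2,"y":-0.8,"z":0,"roll":0},{"x":-0.3,"y":-1.2,"z":0,"roll":0},{"x":-0.3,"y":-1.5,"z":0,"roll":0},{"x":-0.3,"y":-1.5,"z":0,"roll":0}])

```text
clock: 12.83
tcp_pos: [0.5719, 0.1269, 0.012]
orientation: [0.999, 0.035, 0.001, 0.001]
ft_force: [1.5, -6.6, 0.7]
finger_gap: 0.0001
grasp_force: 3.2
```

Request:
arm_command(rows=[{"x":0,"y":-0.3,"z":0,"roll":0},{"x":0,"y":-0.6,"z":0,"roll":0},{"x":0,"y":-0.8,"z":0,"roll":0},{"x":0,"y":-0.8,"z":0,"roll":0},{"x":0,"y":-0.8,"z":0,"roll":0}])

```text
clock: 13.25
tcp_pos: [0.572, 0.127, 0.012]
orientation: [0.999, 0.036, 0.001, 0.001]
ft_force: [1.7, -8.5, 0.7]
finger_gap: 0.0001
grasp_force: 4.3
```

Firm stop: the force rose while the tip stayed still. I back off along the rail, lift and retreat.

Request:
arm_command(rows=[{"x":0,"y":3,"z":0,"roll":0},{"x":-1,"y":12,"z":0,"roll":0},{"x":-1,"y":20,"z":-10,"roll":0},{"x":-1,"y":20,"z":-40,"roll":0},{"x":-1,"y":20,"z":-80,"roll":0}])

```text
clock: 13.67
tcp_pos: [0.5687, 0.1082, 0.0903]
orientation: [0.999, 0.034, -0.004, -0.0]
ft_force: [2.2, 0.4, -0.5]
finger_gap: -0.0002
grasp_force: 0.0
```

Request:
arm_command(rows=[{"x":0,"y":35,"z":-25,"roll":0},{"x":0,"y":70,"z":-50,"roll":0},{"x":-10,"y":105,"z":-75,"roll":0},{"x":-20,"y":140,"z":-100,"roll":0},{"x":-30,"y":175,"z":-120,"roll":0}])

```text
clock: 14.08
tcp_pos: [0.5546, -0.0627, 0.2104]
orientation: [0.999, 0.035, 0.001, -0.0]
ft_force: [0.7, -0.7, 0.3]
finger_gap: 0.0001
grasp_force: 0.0
```

Request:
arm_command(rows=[{"x":-15,"y":36,"z":0,"roll":0},{"x":-30,"y":72,"z":0,"roll":0},{"x":-45,"y":108,"z":0,"roll":0},{"x":-60,"y":144,"z":0,"roll":0},{"x":-75,"y":180,"z":0,"roll":0}])

```text
clock: 14.5
tcp_pos: [0.4916, -0.2477, 0.209]
orientation: [0.999, 0.035, 0.0, -0.0]
ft_force: [1.1, -0.7, 0.2]
finger_gap: 0.0004
grasp_force: 0.0
```

```bash
python3 -c "
from f2 import *
for n in('top','scene'): cv2.imwrite('pics/%s9.png'%n,camera(n))
a=cv2.resize(cv2.imread('pics/top9.png')[200:280,200:257],None,fx=7,fy=7,interpolation=2)
b=cv2.resize(cv2.imread('pics/scene9.png')[230:310,232:289],None,fx=7,fy=7,interpolation=2)
cv2.imwrite('pics/c9.png',np.hstack([a,b]))"
```

```text
(no output)
```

View pics/c9.png

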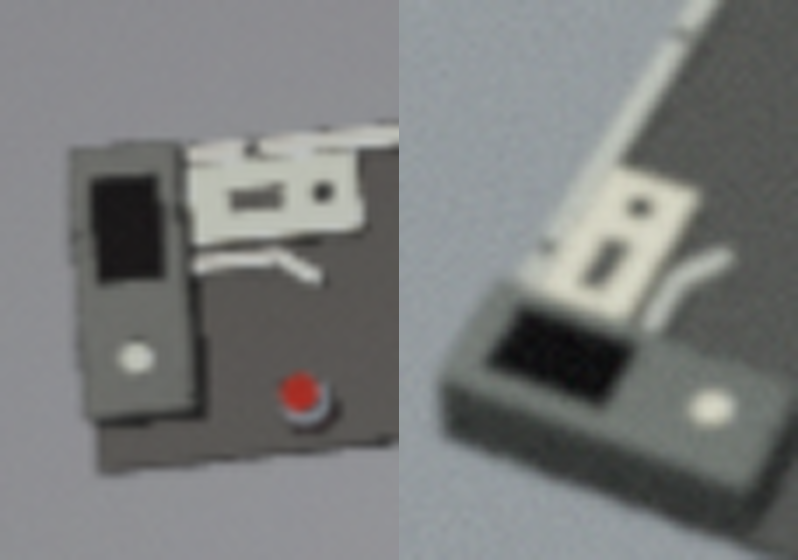

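The final view shows the cassette home. In the top half its left end, near (190,200), meets the housing, and its back edge from (190,163) to (357,150) lies along the rail. The vial is untouched and the arm is clear.

```bash
python3 -c "
from cell import bot
print(bot.hand_in())"
```

```text
the job is handed in; nothing more can be done
None
```

The cassette was pushed flat against the rail, then slid left along it until it stopped firmly in the corner pocket against the housing. The robot is clear of everything, and the job was handed in at about 14.6 s.

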